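Trace the curve of vial caps and seat them

TASK

The five vials in the rack have their caps still standing proud. In one pass, run your fingertips lightly along the curve of caps, starting at the end with the low dark bar, so that each cap in turn is pushed down onto its collar; keep the hand low and centred over the curve until the last cap is down, then lift clear. Only touch the caps: do not push hard, do not shove or lift the rack, and leave the weighing bottle on it and the other things standing or lying nearby as they are.

Things in the scene. Friction and masses are not known exactly. Their poses are not given: they have to be found in the camera images.
- vial_rack: loose rack, about 3 kg: two metal plates 120 x 190 mm (own x by y) on pillars, upper plate's top 48 mm above the bench; five vials stand in it in a curve (arc of 85 mm radius, 38 mm from cap to cap). A low dark bar (34 x 16 mm, 8 mm high) lies on the plate 32 mm from the first vial; none by the fifth. Origin: centre of the underside, z up. Any yaw.
- curve_centre (a point): centre of the arc on which the five caps stand, at the upper plate's top (48 mm above the bench); in the rack's frame at x = -50 mm, y = 0. The caps lie on the +x side of it, first at +51.6 degrees (+y), fifth at -51.6 degrees (-y).
- cap1_top (a point): centre of the top of cap 1 of 5 (the end with the low dark bar). Moves down with the cap: about 66 mm above the bench when proud, 60 mm when seated. A level sweep with the fingertips 60 to 62 mm above the bench seats it; much lower jams and shoves the rack.
- cap2_top (a point): centre of the top of cap 2 of 5. Moves down with the cap: about 66 mm above the bench when proud, 60 mm when seated. A level sweep with the fingertips 60 to 62 mm above the bench seats it; much lower jams and shoves the rack.
- cap3_top (a point): centre of the top of cap 3 of 5. Moves down with the cap: about 66 mm above the bench when proud, 60 mm when seated. A level sweep with the fingertips 60 to 62 mm above the bench seats it; much lower jams and shoves the rack.
- cap4_top (a point): centre of the top of cap 4 of 5. Moves down with the cap: about 66 mm above the bench when proud, 60 mm when seated. A level sweep with the fingertips 60 to 62 mm above the bench seats it; much lower jams and shoves the rack.
- cap5_top (a point): centre of the top of cap 5 of 5 (the end without a bar). Moves down with the cap: about 66 mm above the bench when proud, 60 mm when seated. A level sweep with the fingertips 60 to 62 mm above the bench seats it; much lower jams and shoves the rack.
- cap1 (a joint): how far cap 1 is pressed down, m: 0 to 0.001 proud at the start, 0.006 hard down on its collar. Plain grey cap, 31 mm wide: 1.5 mm skirt, above it a 7.5 mm cone (slope 30 degrees, 5 mm flat top), so a fingertip sweeping level over it wedges it down. Slides only up and down, takes about 3 N, has no spring, stays where left.
- cap2 (a joint): how far cap 2 is pressed down, m: 0 to 0.001 proud at the start, 0.006 hard down on its collar. Plain grey cap, 31 mm wide: 1.5 mm skirt, above it a 7.5 mm cone (slope 30 degrees, 5 mm flat top), so a fingertip sweeping level over it wedges it down. Slides only up and down, takes about 3 N, has no spring, stays where left.
- cap3 (a joint): how far cap 3 is pressed down, m: 0 to 0.001 proud at the start, 0.006 hard down on its collar. Plain grey cap, 31 mm wide: 1.5 mm skirt, above it a 7.5 mm cone (slope 30 degrees, 5 mm flat top), so a fingertip sweeping level over it wedges it down. Slides only up and down, takes about 3 N, has no spring, stays where left.
- cap4 (a joint): how far cap 4 is pressed down, m: 0 to 0.001 proud at the start, 0.006 hard down on its collar. Plain grey cap, 31 mm wide: 1.5 mm skirt, above it a 7.5 mm cone (slope 30 degrees, 5 mm flat top), so a fingertip sweeping level over it wedges it down. Slides only up and down, takes about 3 N, has no spring, stays where left.
- cap5 (a joint): how far cap 5 is pressed down, m: 0 to 0.001 proud at the start, 0.006 hard down on its collar. Plain grey cap, 31 mm wide: 1.5 mm skirt, above it a 7.5 mm cone (slope 30 degrees, 5 mm flat top), so a fingertip sweeping level over it wedges it down. Slides only up and down, takes about 3 N, has no spring, stays where left.
- weighing_bottle_2: small glass weighing bottle with stopper, 33 mm wide, 52 mm tall, standing loose on the rack's top plate in the hollow of the curve; leave alone. Origin: centre of its underside
- crucible: white crucible, 44 mm wide, 37 mm tall, left of the rack; leave alone. Origin: centre of its underside
- mortar: white mortar, 89 mm wide, 51 mm tall, right of the rack; leave alone. Origin: centre of its underside
- beaker_100: small glass beaker, 56 mm wide, 71 mm tall, right of the rack; leave alone. Origin: centre of its underside
- marker: marker pen, 138 mm long, 14 mm thick, lying along the bench's front edge; leave alone. Origin: centre of its underside
There are look-alikes about, which are no part of the job. There is more than one size of the vial_rack; the job needs the larger.

How it is judged:
By the outcome, as a careful person would: the job done as asked, in the order asked, and still so for the second after the job is handed in, with the robot touching nothing.
It also fails if it takes over 51 s, if anything falls off the work surface, if the arm or the gripper's body presses on something with over 40 N, if the wrist force passes 120 N, or if a joint passes its speed limit or range.

ROBOT

A 6-joint arm with a two-finger parallel gripper is mounted at the origin on a cart in front of the work surface, level with it; the furniture and walls round the work are solid. World frame = base frame: x ahead of the robot, y to its left, z up, the work surface at z = 0. Lengths are in m, angles in rad, forces in N, time in s.
With the tool pointing down it reaches from about 0.425 to 0.95 m from the base axis. Payload 3.5 kg.
Tool frame: the origin (TCP) lies between the finger pads, 19 mm behind the fingertips; this is the grasp point; z points along the fingers, y is the line along which they close (so a half turn about z gives the same grasp; the last joint's range is limited). The gripper opens to 85 mm and grips with 20 to 120 N. Pads are 22 mm wide; open, the fingers measure 114 mm over their backs; the gripper's body (76 mm by 85 mm) begins 54 mm behind the grasp point. The pads swing forward as they close: fully open they stand 13 mm farther back than shut.
Start: joints at [-1.398, 0.286, 1.577, -0, 1.279, -0.15], TCP at [0.214, -0.64, 0.25] pointing down, gripper open.
Joint ranges: [-2.77, 2.77], [-0.9, 2.22], [0.21, 2.48], [-1.53, 4.67], [0.24, 2.81], [-2.84, 2.84]. Speed limits (rad/s): [2.79, 2.79, 3.14, 3.14, 3.14, 3.14].

INTERFACE

Orientations are given as a unit quaternion [x, y, z, w].
In Python, from bench import env, vision, ticket gives the robot as it stands. The module is installed in compiled form; this text tells all that it offers.
- The arm moves only by the tool play_rows, never from a script. Its arguments are lists of equal length, an entry for each row: "rotation": the turn, a rotation vector about the tool's x, y, z in degrees, a list of three; "xyz": the shift along the tool's x, y, z in cm, a list of three; "gripper": the finger opening in cm, from 0 to 8.54. In form: {"rotation": [[rx, ry, rz], ...], "xyz": [[x, y, z], ...], "gripper": [gripper, ...]}. A call has 1 to 20 rows; each row shifts and turns the commanded pose from where the row before left it, along the tool's axes as they then stand; what a row does not reach is not made up. A row lasts 1/10 s, in which the tool goes at most 50 mm and 8.59 degrees, less where a joint would pass 70% of its speed; a pose out of reach is approached as far as the arm can. A call with a gripper value outside its range is refused whole. The fingers move at their own pace and stop on an object; the grip force is fixed at half the most. Time passes only in rows, so rows that do not move let the fingers close. It gives the time, the measured TCP pose, the force, the opening and the grip force at its end, in the units of the state.
- env.state(): the state, without advancing time (a new reading comes with each control period).
- vision.get_image(name): name is "scene" or "side" or "wrist"; returns a dict with "frame" (384x512x3 uint8, red, green, blue), "range_z" (384x512 float32, m along the optical axis (not along the pixel's ray), 0 where there is no reading), "fx", "fy", "cx", "cy" (pixels), "origin" and "orientation" of the camera in the world. Camera axes: x right, y up, looking along -z (the intrinsics and any distortion apply to the point x, -y, -z); pixel columns grow to the right and rows downward; lengths in m; the calibration is good to about 2 mm. The wrist camera is an equidistant fisheye: a pixel r from the principal point sees the ray r / f radians off the axis. A picture is of the moment at which its call begins.
- ticket.close_job(): hands the job in; it is judged then, once.
The state is a dict: "time_s": time; "q": joint angles; "joint_vel": joint speeds; "joint_efforts": joint torques, N m; "tcp_pos": TCP position; "ee_rot": TCP orientation; "ft_force": force on the tool from outside, world axes, zero at the start; "torque": the same for the moment, N m; "opening": opening from 0.0 (shut) to 1.0 (fully open); "grasp_force": force on a finger pad.
Only numpy, scipy, OpenCV 4.12 (cv2) and the standard library are available. Lean on these libraries where they do the work, as an engineer would, in place of code of your own. Each camera call takes 0.05 s, during which the arm holds its last target. There are 200 camera calls.

## Working session

There is one attempt and no reset: what is moved stays moved. The work goes in short steps, Python scripts to look and compute and a tool call to move; the robot and the scene stay as the last step left them, time stands still between calls to the robot, and variables do not carry over. Pictures are saved under pics/ and viewed, at most 10 in all, crops included, and the job is handed in when it is done.

Besides the shell and the picture viewer there is one more tool, called as a command line: name --argument value ..., lists and objects as JSON in quotes. play_rows: Moves the arm, as the interface text tells. Its arguments: {"type":"object","properties":{"rotation":{"type":"array"},"xyz":{"type":"array"},"gripper":{"type":"array"}},"required":["rotation","xyz","gripper"]}

```bash
mkdir -p pics
cat > h.py <<'E'
import numpy as np, cv2
from scipy.spatial.transform import Rotation as R
from bench import env, vision, ticket
def pts(im):
    h,w=im['range_z'].shape; u,v=np.meshgrid(np.arange(w),np.arange(h)); z=im['range_z']
    p=np.stack([(u-im['cx'])/im['fx']*z,-(v-im['cy'])/im['fy']*z,-z],-1)
    return p@R.from_quat(im['orientation']).as_matrix().T+np.array(im['origin'])
def save(n,f,s=1.0): cv2.imwrite('pics/'+n+'.png',cv2.resize(f[:,:,::-1],None,fx=s,fy=s,interpolation=cv2.INTER_CUBIC))
E
python3 - <<'E'
from h import *
for n in ('scene','side'):
    im=vision.get_image(n); save(n,im['frame'],1.5); print(n,im['origin'],im['orientation'],im['fx'],im['cx'],im['cy'],(im['range_z']>0).mean())
    np.savez(n,**im)
s=env.state(); print(s)
E
```

```text
scene [-0.49227972 -0.69313358  0.53327205] [ 0.47625629 -0.28365283 -0.42691485  0.71446814] 458.68661258871697 254.50342137175028 189.30715494695642 0.9960276285807291
side [-0.91719966  0.1072167   0.78927242] [-0.32691794  0.40813136  0.65021491 -0.55115699] 498.2804345099889 262.6243813579088 194.85878562443693 0.9959004720052084
{'time_s': 0.1, 'q': array([-1.39799692e+00,  2.87145306e-01,  1.57803404e+00, -2.88635840e-06,
        1.27858904e+00, -1.49999332e-01]), 'joint_vel': array([ 0.0016669 , -0.00136265, -0.00351297, -0.00161478,  0.0001049 ,
       -0.00035142]), 'joint_efforts': array([ 8.96290112e-04, -4.07296371e+01, -2.93699580e+01, -1.37022371e-04,
        3.43314285e-03, -1.11536945e-06]), 'tcp_pos': array([ 0.21405667, -0.63957749,  0.24873809]), 'ee_rot': array([ 9.87002721e-01,  1.60699862e-01, -1.37829180e-05, -1.08778073e-03]), 'ft_force': array([-0.2339486 , -0.0825917 ,  0.62265167]), 'torque': array([ 0.07441358, -0.00405034, -0.03619872]), 'grasp_force': 0.0, 'opening': 1.0040542805605035}
```

View pics/scene.png

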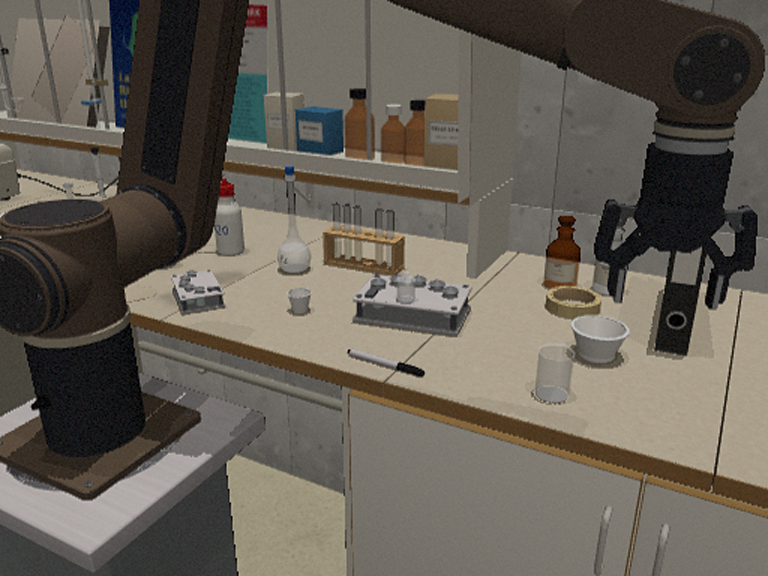

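View pics/side.png

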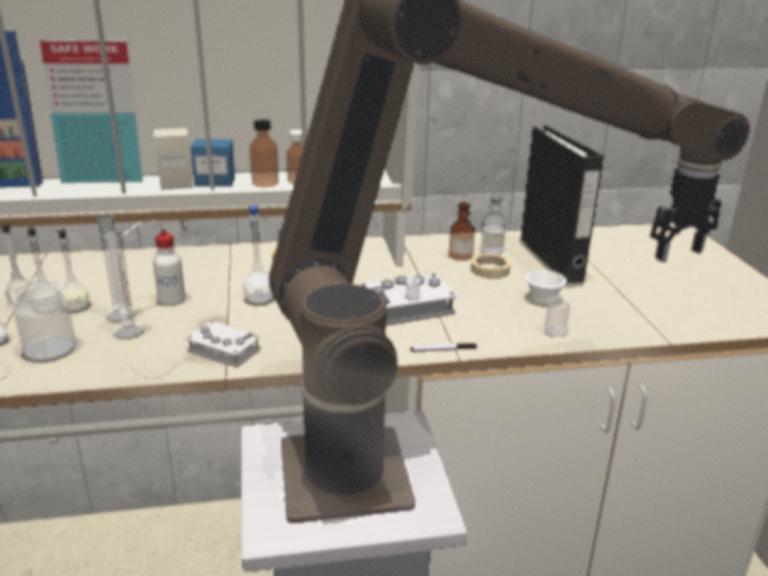

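The scene view shows two candidates for the rack. One is the rack at about (412,300) in the 1.5x picture, with the weighing bottle on it and a dark bar at its left end (372,292). The other is a smaller rack at (198,290). The side view shows the same pair at (408,297) and (223,342). I choose the first, with the bottle on it, and will check its size and a close crop.

Run:
```python
from h import *
for n,(x0,y0,x1,y1) in dict(scene=(228,170,325,225)).items():
    im=dict(np.load(n+'.npz')); P=pts(im)
    for nm,(a,b,c,d) in dict(big=(x0,y0,x1,y1),small=(110,175,155,212)).items():
        p=P[b:d,a:c].reshape(-1,3)
        print(nm,'z pct',np.percentile(p[:,2],[5,50,95]))
        m=abs(p[:,2]-.048)<.004; q=p[m][:,:2].astype(np.float32)
        if m.sum()>10: print(m.sum(),cv2.minAreaRect(q), np.percentile(q,[1,99],axis=0))
        c2=p[(p[:,2]>.0565)&(p[:,2]<.075)]; print(len(c2))
        lab=np.zeros(len(c2),int)
        from scipy.cluster.hierarchy import fcluster,linkage
        if len(c2)>5:
            l=fcluster(linkage(c2[:,:2],'single'),.006,'distance')
            for k in np.unique(l):
                if (l==k).sum()>8: print(k,(l==k).sum(),c2[l==k].mean(0).round(4),c2[l==k].max(0).round(4))
    f=im['frame'][y0-5:y1+5,x0-5:x1+5]; save('crop',f,6)
```

```text
big z pct [-0.00305037  0.007409    0.05998811]
932 ((0.6043318510055542, -0.19074630737304688), (0.2825539708137512, 0.19018809497356415), 10.38625431060791) [[ 0.4576207  -0.30288311]
 [ 0.7477343  -0.11064084]]
246
1 80 [ 0.4798 -0.2151  0.0656] [ 0.4962 -0.1999  0.0744]
3 25 [ 0.559  -0.204   0.0603] [ 0.5688 -0.197   0.0652]
4 36 [ 0.5561 -0.2401  0.0599] [ 0.5719 -0.2285  0.0644]
7 45 [ 0.5381 -0.2725  0.0597] [ 0.5532 -0.2591  0.0648]
9 19 [ 0.5423 -0.161   0.0609] [ 0.5498 -0.1515  0.0654]
10 36 [ 0.5143 -0.1414  0.0597] [ 0.524  -0.1266  0.0644]
small z pct [-0.00327898  0.00048858  0.03822337]
0
```

View pics/crop.png

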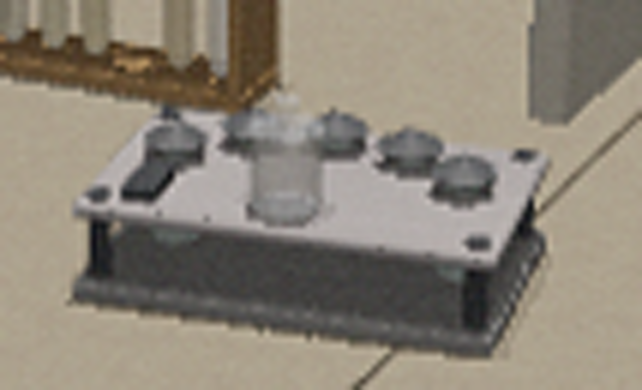

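The crop shows the large rack. The dark bar is at the left, crop (148,178), next to cap 1 at (175,140). The other caps run right to cap 5 at (463,175), and the bottle stands in the hollow at (285,170). The cap 1 to cap 5 chord measures 133 mm, as it must, and the small rack is too low. I'll shut the fingers, square the tool to the world axes and go above the cap 1 end.

play_rows --rotation '[[0,0,6.2],[0,0,6.2],[0,0,6.1],[0,0,0],[0,0,0],[0,0,0],[0,0,0],[0,0,0],[0,0,0],[0,0,0],[0,0,0],[0,0,0],[0,0,0],[0,0,0],[0,0,0],[0,0,0],[0,0,0],[0,0,0],[0,0,0],[0,0,0]]' --xyz '[[0,0,0],[0,0,0],[0,0,0],[1.65,-3.1,0],[1.65,-3.1,0],[1.65,-3.1,0],[1.65,-3.1,0],[1.65,-3.1,0],[1.65,-3.1,0],[1.65,-3.1,0],[1.65,-3.1,0],[1.65,-3.1,0],[1.65,-3.1,0],[1.65,-3.1,0],[1.65,-3.1,0],[1.65,-3.1,0],[1.65,-3.1,0],[1.65,-3.1,0],[1.65,-3.1,0],[0,0,0]]' --gripper '[0,0,0,0,0,0,0,0,0,0,0,0,0,0,0,0,0,0,0,0]'

```text
time_s: 2.1
tcp_pos: [0.479, -0.141, 0.2496]
ee_rot: [1.0, 0.002, -0.0, -0.001]
ft_force: [-0.1, -0.2, -0.2]
opening: -0.0
grasp_force: 0.0
```

```bash
cat >> h.py <<'E'
def rays(im,u,v):
    a=(u-im['cx'])/im['fx'];b=(v-im['cy'])/im['fy'];t=np.hypot(a,b)+1e-9
    d=np.stack([a/t*np.sin(t),-b/t*np.sin(t),-np.cos(t)],-1)
    return d@R.from_quat(im['orientation']).as_matrix().T
def wpts(im):
    h,w=im['range_z'].shape; u,v=np.meshgrid(np.arange(w),np.arange(h))
    d=rays(im,u,v); ax=R.from_quat(im['orientation']).as_matrix()@[0,0,-1]
    return d*(im['range_z']/(d@ax))[...,None]+np.array(im['origin'])
E
python3 - <<'E'
from h import *
im=vision.get_image('wrist'); np.savez('w1',**im); save('w1',im['frame'],1.5); P=wpts(im)
print(im['origin'],im['fx'],im['cx'],im['cy'])
s=env.state()['tcp_pos']; print(s)
m=(im['range_z']>0)&(abs(P[...,0]-.52)<.15)&(abs(P[...,1]+.2)<.15)
print('bench z',np.median(P[m&(abs(P[...,2])<.01)][:,2]),'plate',np.median(P[m&(abs(P[...,2]-.048)<.006)][:,2]))
for lo,hi in((.0585,.075),):
    mk=(m&(P[...,2]>lo)&(P[...,2]<hi)).astype(np.uint8)
    n,l,st,c=cv2.connectedComponentsWithStats(mk)
    for k in range(1,n):
        if st[k,4]>20: print(st[k,4],c[k].round(1),P[l==k].mean(0).round(4),P[l==k].max(0).round(4))
for n in('scene','side'):
    im=vision.get_image(n);Q=pts(im);np.savez(n+'2',**im);save(n+'2',im['frame'],1.5)
    q=Q[(abs(Q[...,0]-s[0])<.025)&(abs(Q[...,1]-s[1])<.025)&(Q[...,2]>.15)&(Q[...,2]<.3)]
    if len(q): print(n,len(q),np.percentile(q[:,2],[0,1,3,10]),q.min(0),q.max(0))
E
```

```text
[ 0.56310056 -0.14072239  0.37291054] 297.3186396354542 254.69699858920757 192.57863233574284
[ 0.47839326 -0.14256461  0.24956188]
bench z -0.0007708112087773111 plate 0.04743150174661748
502 [308.3  94. ] [ 0.5652 -0.1959  0.0613] [ 0.5792 -0.1811  0.066 ]
433 [342.7  96.8] [ 0.5642 -0.2335  0.0611] [ 0.5773 -0.2207  0.0662]
536 [275.4 106.9] [ 0.5504 -0.1617  0.0613] [ 0.5651 -0.1478  0.0673]
436 [370.4 115.4] [ 0.5462 -0.2666  0.0614] [ 0.5602 -0.2541  0.066 ]
495 [251.2 133.5] [ 0.522  -0.1368  0.0612] [ 0.5362 -0.1216  0.0662]
104 [309.4 153.7] [ 0.5023 -0.1984  0.067 ] [ 0.5089 -0.1916  0.0749]
scene 388 [0.22977174 0.23067108 0.23300386 0.24046893] [ 0.45683453 -0.16699261  0.22977174] [ 0.49565259 -0.11887002  0.29985853]
side 231 [0.23186151 0.2338411  0.23789277 0.24367434] [ 0.45751452 -0.16752338  0.23186151] [ 0.49292947 -0.11790003  0.29982237]
```

View pics/w1.png

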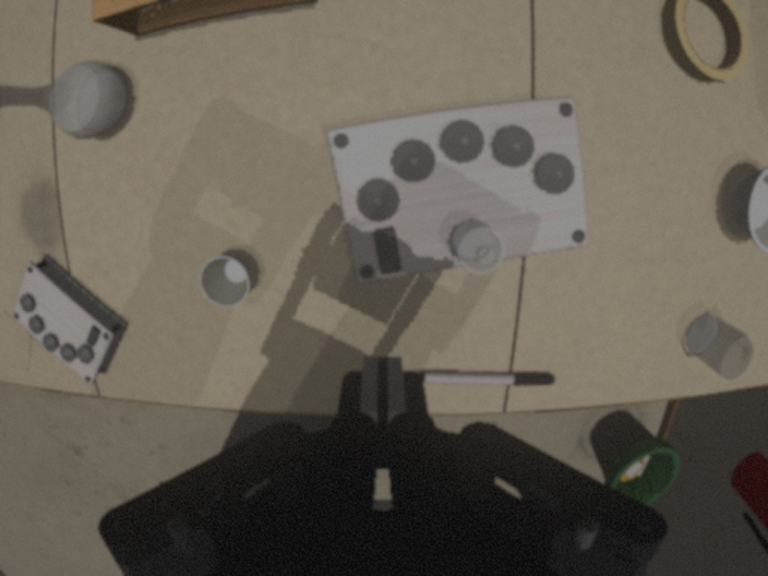

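View pics/scene2.png

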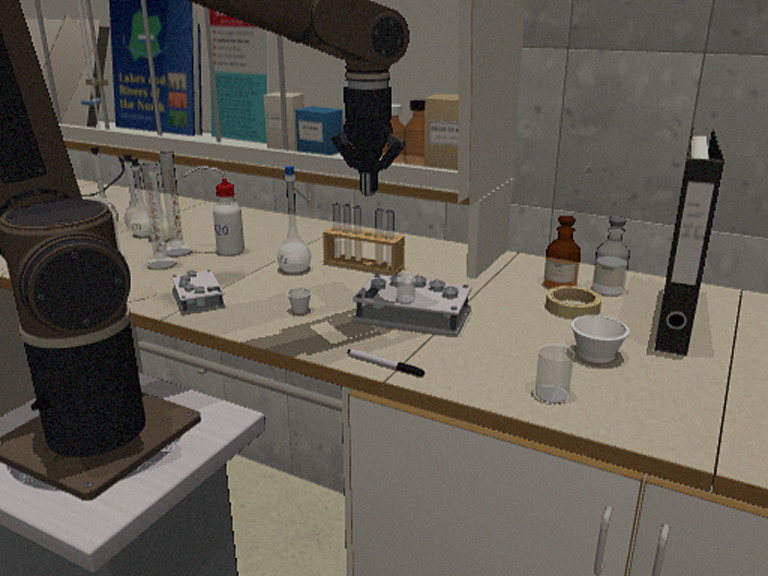

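The wrist view shows all five caps: cap 1 at (378,199), cap 5 at (553,173). The bar is at (387,250), just robot-side of cap 1, and the bottle is at (476,246). In the scene view the shut fingertips measure about 19 to 20 mm below the TCP, as stated.

Run:
```python
from h import *
C=np.array([[.522,-.1368],[.5504,-.1617],[.5652,-.1959],[.5642,-.2335],[.5462,-.2666]])
a=np.radians(25.8*np.array([2,1,0,-1,-2])); M=np.c_[85*np.cos(a),85*np.sin(a)]/1e3
mc,mm=C.mean(0),M.mean(0);U,S,V=np.linalg.svd((M-mm).T@(C-mc));Rm=(U@V).T
cen=mc-Rm@mm; print('yaw',np.degrees(np.arctan2(Rm[1,0],Rm[0,0])),'centre',cen); print('res mm',((M@Rm.T+cen-C)*1e3).round(1).tolist())
im=dict(np.load('w1.npz')); 
for n,(u,v) in dict(bar=(387,250),c1=(378,199),c5=(553,173)).items():
    d=rays(im,u/1.5,v/1.5);z=.056 if n=='bar' else .062;o=im['origin'];print(n,(o+d*(z-o[2])/d[2]).round(4))
# waypoints, in cm steps
A=np.radians(np.r_[76,np.arange(72,-65,-4)]); W=(np.c_[.085*np.cos(A),.085*np.sin(A)]@Rm.T+cen)
print('start',W[0]); 
for i in range(len(A)): print(round(np.degrees(A[i])),W[i].round(4), ((W[i]-W[i-1])*[100,-100]).round(2) if i else '')
```

```text
yaw 10.614739931403843 centre [ 0.48204624 -0.21156033]
res mm [[-0.3, 0.4], [0.0, 0.6], [0.4, -0.0], [-0.1, -0.3], [0.0, -0.7]]
bar [ 0.4847 -0.1442  0.056 ]
c1 [ 0.523  -0.1376  0.062 ]
c5 [ 0.5462 -0.2641  0.062 ]
start [ 0.48706546 -0.12670865]
76 [ 0.4871 -0.1267] 
72 [ 0.493  -0.1273] [0.59 0.06]
68 [ 0.4988 -0.1282] [0.59 0.1 ]
64 [ 0.5046 -0.1296] [0.58 0.14]
60 [ 0.5103 -0.1314] [0.57 0.18]
56 [ 0.5158 -0.1335] [0.55 0.22]
52 [ 0.5211 -0.1361] [0.54 0.25]
48 [ 0.5263 -0.139 ] [0.52 0.29]
44 [ 0.5313 -0.1423] [0.5  0.33]
40 [ 0.536  -0.1459] [0.47 0.36]
36 [ 0.5404 -0.1498] [0.45 0.39]
32 [ 0.5446 -0.154 ] [0.42 0.42]
28 [ 0.5485 -0.1585] [0.39 0.45]
24 [ 0.552  -0.1633] [0.35 0.48]
20 [ 0.5552 -0.1683] [0.32 0.5 ]
16 [ 0.558  -0.1735] [0.28 0.52]
12 [ 0.5605 -0.1789] [0.25 0.54]
8 [ 0.5626 -0.1844] [0.21 0.56]
4 [ 0.5643 -0.1901] [0.17 0.57]
0 [ 0.5656 -0.1959] [0.13 0.58]
-4 [ 0.5665 -0.2018] [0.09 0.59]
-8 [ 0.567  -0.2077] [0.05 0.59]
-12 [ 0.567  -0.2136] [0.01 0.59]
-16 [ 0.5667 -0.2195] [-0.04  0.59]
-20 [ 0.5659 -0.2254] [-0.08  0.59]
-24 [ 0.5647 -0.2312] [-0.12  0.58]
-28 [ 0.5632 -0.237 ] [-0.16  0.57]
-32 [ 0.5612 -0.2426] [-0.2   0.56]
-36 [ 0.5588 -0.248 ] [-0.24  0.54]
-40 [ 0.5561 -0.2533] [-0.27  0.53]
-44 [ 0.553  -0.2583] [-0.31  0.51]
-48 [ 0.5496 -0.2632] [-0.34  0.48]
-52 [ 0.5458 -0.2678] [-0.38  0.46]
-56 [ 0.5417 -0.2721] [-0.41  0.43]
-60 [ 0.5374 -0.2761] [-0.44  0.4 ]
-64 [ 0.5327 -0.2798] [-0.46  0.37]
```

play_rows --rotation '[[0,0,0],[0,0,0],[0,0,0],[0,0,0],[0,0,0],[0,0,0],[0,0,0],[0,0,0],[0,0,0],[0,0,0],[0,0,0],[0,0,0]]' --xyz '[[0.2,-0.4,0],[0.2,-0.4,0],[0.2,-0.4,1.5],[0.2,-0.3,1.5],[0,0,2],[0,0,2],[0,0,2],[0,0,2],[0,0,2],[0,0,1.5],[0,0,0.5],[0,0,0]]' --gripper '[0,0,0,0,0,0,0,0,0,0,0,0]'

```text
time_s: 3.45
tcp_pos: [0.485, -0.1285, 0.0982]
ee_rot: [1.0, -0.0, -0.002, -0.001]
ft_force: [1.0, -0.2, -0.0]
opening: 0.0
grasp_force: 0.0
```

play_rows --rotation '[[0,0,0],[0,0,0],[0,0,0]]' --xyz '[[0,0,0],[0,0,0],[0,0,0]]' --gripper '[0,0,0]'

```text
time_s: 3.75
tcp_pos: [0.4868, -0.1294, 0.1009]
ee_rot: [1.0, -0.0, 0.001, 0.0]
ft_force: [0.0, -0.7, -0.3]
opening: -0.002
grasp_force: 0.0
```

Run:
```python
from h import *
S=[];T=[]
for i in range(6):
    im=vision.get_image('scene'); Q=pts(im); s=env.state()['tcp_pos']; S.append(s)
    m=(abs(Q[...,0]-.487)<.014)&(abs(Q[...,1]+.129)<.018)&(Q[...,2]>.068)&(Q[...,2]<.16)
    T.append(Q[m][:,2])
print(np.array(S).round(4).tolist(),np.mean(S,0)); 
for t in T[:3]: print(len(t),np.sort(t)[:8].round(4))
f=im['frame'][150:230,220:330]; save('crop2',f,6)
```

```text
[[0.4867, -0.1293, 0.1008], [0.4866, -0.1293, 0.1007], [0.4865, -0.1293, 0.1006], [0.4864, -0.1292, 0.1004], [0.4863, -0.1292, 0.1003], [0.4863, -0.1292, 0.1002]] [ 0.48645181 -0.1292515   0.10051111]
253 [0.0812 0.0826 0.0826 0.0828 0.0828 0.0834 0.0842 0.0857]
253 [0.0792 0.082  0.0826 0.083  0.0836 0.0839 0.0843 0.0843]
239 [0.0808 0.0813 0.0813 0.0825 0.083  0.0836 0.0841 0.0844]
```

View pics/crop2.png

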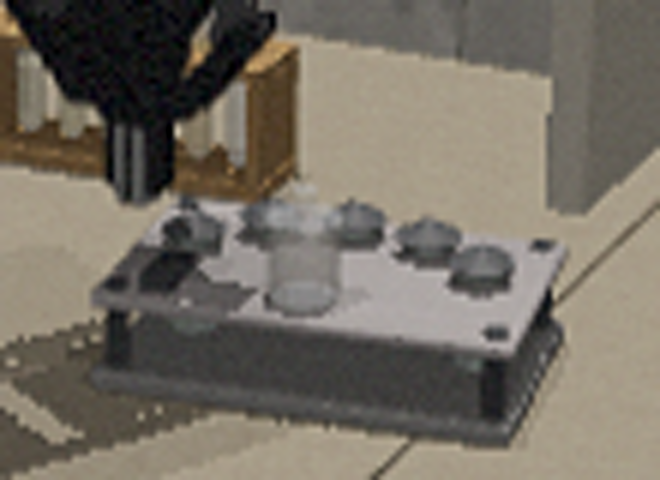

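The crop shows the shut fingertips at (135,195), clear above and before cap 1 at (190,230). The arm settles slowly, so I'll go down gently to 61 mm and pause.

play_rows --rotation '[[0,0,0],[0,0,0],[0,0,0],[0,0,0],[0,0,0],[0,0,0],[0,0,0],[0,0,0],[0,0,0],[0,0,0],[0,0,0],[0,0,0],[0,0,0],[0,0,0],[0,0,0],[0,0,0]]' --xyz '[[0,-0.1,0.2],[0,-0.1,0.2],[0,0,0.2],[0,0,0.2],[0,0,0.2],[0,0,0.2],[0,0,0.2],[0,0,0.2],[0,0,0.1],[0,0,0.1],[0,0,0.1],[0,0,0],[0,0,0],[0,0,0],[0,0,0],[0,0,0]]' --gripper '[0,0,0,0,0,0,0,0,0,0,0,0,0,0,0,0]'

```text
time_s: 5.65
tcp_pos: [0.4862, -0.1271, 0.0811]
ee_rot: [1.0, -0.0, 0.0, 0.0]
ft_force: [0.5, -0.7, -0.3]
opening: -0.001
grasp_force: 0.0
```

play_rows --rotation '[[0,0,0],[0,0,0],[0,0,0],[0,0,0],[0,0,0],[0,0,0],[0,0,0],[0,0,0],[0,0,0],[0,0,0],[0,0,0],[0,0,0],[0,0,0],[0,0,0]]' --xyz '[[0.3,0.03,0.03],[0.3,0.03,0.02],[0.3,0.05,0],[0.3,0.05,0],[0.29,0.07,0],[0.29,0.07,0],[0.29,0.09,0],[0.29,0.09,0],[0.28,0.11,0],[0.28,0.11,0],[0.27,0.12,0],[0.27,0.12,0],[0.26,0.15,0],[0.26,0.15,0]]' --gripper '[0,0,0,0,0,0,0,0,0,0,0,0,0,0]'

```text
time_s: 7.05
tcp_pos: [0.5265, -0.1398, 0.0806]
ee_rot: [1.0, -0.0, 0.0, 0.0]
ft_force: [-0.6, 0.2, 0.7]
opening: -0.002
grasp_force: 0.0
```

play_rows --rotation '[[0,0,0],[0,0,0],[0,0,0],[0,0,0],[0,0,0],[0,0,0],[0,0,0],[0,0,0],[0,0,0],[0,0,0],[0,0,0],[0,0,0],[0,0,0],[0,0,0],[0,0,0],[0,0,0]]' --xyz '[[0,0,0.04],[0,0,0.03],[0,0,0],[0.25,0.16,0],[0.25,0.16,0],[0.24,0.18,0],[0.24,0.18,0],[0.22,0.2,0],[0.22,0.2,0],[0.21,0.21,0],[0.21,0.21,0],[0.19,0.22,0],[0.19,0.22,0],[0.18,0.24,0],[0.18,0.24,0],[0,0,0]]' --gripper '[0,0,0,0,0,0,0,0,0,0,0,0,0,0,0,0]'

```text
time_s: 8.65
tcp_pos: [0.5522, -0.1644, 0.0799]
ee_rot: [1.0, -0.0, 0.0, 0.0]
ft_force: [0.9, 0.2, 0.6]
opening: -0.002
grasp_force: 0.2
```

```bash
cat > caps.py <<'E'
from h import *
im=vision.get_image('wrist'); np.savez('wl',**im); P=wpts(im); s=env.state(); print(s['tcp_pos'],s['ft_force'])
im2=vision.get_image('scene');Q=pts(im2)
print('bench,plate z',[np.median(P[(abs(P[...,2]-z)<.006)&(abs(P[...,0]-.5)<.1)&(abs(P[...,1]+.2)<.12)][:,2]).round(4) for z in(0,.048)])
for i,c in enumerate([[.5217,-.1364],[.5504,-.1611],[.5656,-.1959],[.5641,-.2338],[.5462,-.2673]]):
    o=[]
    for X in(P,Q):
        m=(np.hypot(X[...,0]-c[0],X[...,1]-c[1])<.005)&(X[...,2]<.075)&(X[...,2]>.05)
        o+=[m.sum(),np.median(X[m][:,2]).round(4) if m.any() else None]
    print(i+1,o)
E
python3 caps.py
```

```text
[ 0.55211315 -0.16425831  0.07988144] [-0.54188817 -0.8421051   0.4899248 ]
bench,plate z [np.float64(-0.0007), np.float64(0.0474)]
1 [np.int64(3), np.float64(0.0588), np.int64(0), None]
2 [np.int64(0), None, np.int64(2), np.float64(0.0566)]
3 [np.int64(250), np.float64(0.0644), np.int64(1), np.float64(0.0627)]
4 [np.int64(214), np.float64(0.064), np.int64(2), np.float64(0.0613)]
5 [np.int64(151), np.float64(0.0644), np.int64(3), np.float64(0.0634)]
```

play_rows --rotation '[[0,0,0],[0,0,0],[0,0,0],[0,0,0],[0,0,0],[0,0,0],[0,0,0],[0,0,0],[0,0,0],[0,0,0],[0,0,0],[0,0,0],[0,0,0],[0,0,0],[0,0,0],[0,0,0]]' --xyz '[[0.16,0.25,0],[0.16,0.25,0],[0.14,0.26,0],[0.14,0.26,0],[0.12,0.27,0],[0.12,0.27,0],[0.1,0.28,0],[0.1,0.28,0],[0.09,0.28,0],[0.08,0.28,0],[0.07,0.29,0],[0.06,0.29,0],[0.05,0.29,0],[0.04,0.3,0],[0.03,0.3,0],[0.02,0.3,0]]' --gripper '[0,0,0,0,0,0,0,0,0,0,0,0,0,0,0,0]'

```text
time_s: 10.35
tcp_pos: [0.5665, -0.2088, 0.0796]
ee_rot: [1.0, -0.0, -0.0, 0.0]
ft_force: [-0.6, 0.3, -0.3]
opening: -0.005
grasp_force: 0.0
```

```bash
python3 caps.py
```

```text
[ 0.56645721 -0.20917071  0.07956329] [ 0.74340405 -0.65250726  0.00361048]
bench,plate z [np.float64(-0.0007), np.float64(0.0474)]
1 [np.int64(18), np.float64(0.0591), np.int64(1), np.float64(0.0586)]
2 [np.int64(157), np.float64(0.06), np.int64(1), np.float64(0.0575)]
3 [np.int64(69), np.float64(0.0594), np.int64(6), np.float64(0.0591)]
4 [np.int64(223), np.float64(0.0641), np.int64(4), np.float64(0.0606)]
5 [np.int64(173), np.float64(0.0645), np.int64(3), np.float64(0.0633)]
```

play_rows --rotation '[[0,0,0],[0,0,0],[0,0,0],[0,0,0],[0,0,0],[0,0,0],[0,0,0],[0,0,0],[0,0,0],[0,0,0],[0,0,0],[0,0,0],[0,0,0]]' --xyz '[[0.02,0.3,0],[0.01,0.3,0],[-0.02,0.3,0],[-0.02,0.3,0],[-0.04,0.29,0],[-0.04,0.29,0],[-0.06,0.29,0],[-0.06,0.29,0],[-0.08,0.28,0],[-0.08,0.28,0],[-0.1,0.28,0],[-0.1,0.28,0],[-0.12,0.27,0]]' --gripper '[0,0,0,0,0,0,0,0,0,0,0,0,0]'

```text
time_s: 11.75
tcp_pos: [0.5591, -0.2463, 0.0793]
ee_rot: [1.0, 0.0, -0.0, 0.0]
ft_force: [-0.2, 0.3, -0.3]
opening: 0.007
grasp_force: 0.0
```

```bash
python3 caps.py
```

```text
[ 0.55889983 -0.24657177  0.07920339] [-0.63397035 -0.37431817  0.38399535]
bench,plate z [np.float64(-0.0007), np.float64(0.0475)]
1 [np.int64(94), np.float64(0.0601), np.int64(1), np.float64(0.0569)]
2 [np.int64(141), np.float64(0.0599), np.int64(1), np.float64(0.0585)]
3 [np.int64(198), np.float64(0.0601), np.int64(2), np.float64(0.0583)]
4 [np.int64(236), np.float64(0.0607), np.int64(1), np.float64(0.0592)]
5 [np.int64(175), np.float64(0.0647), np.int64(1), np.float64(0.063)]
```

play_rows --rotation '[[0,0,0],[0,0,0],[0,0,0],[0,0,0],[0,0,0],[0,0,0],[0,0,0],[0,0,0],[0,0,0],[0,0,0],[0,0,0],[0,0,0]]' --xyz '[[-0.12,0.27,-0.01],[-0.13,0.27,-0.01],[-0.13,0.27,-0.01],[-0.15,0.25,0],[-0.16,0.25,0],[-0.17,0.24,0],[-0.17,0.24,0],[-0.19,0.23,0],[-0.19,0.23,0],[-0.2,0.22,0],[-0.2,0.22,0],[-0.2,0.2,0]]' --gripper '[0,0,0,0,0,0,0,0,0,0,0,0]'

```text
time_s: 13.05
tcp_pos: [0.5395, -0.275, 0.0802]
ee_rot: [1.0, -0.0, 0.0, 0.0]
ft_force: [0.8, 1.1, 1.7]
opening: -0.001
grasp_force: 1.3
```

```bash
python3 caps.py; python3 -c "
from h import *
im=dict(np.load('wl.npz'));save('wl',im['frame'],1.5)"
```

```text
[ 0.53918128 -0.27524129  0.0801339 ] [0.56024523 0.51718664 2.39981406]
bench,plate z [np.float64(-0.0007), np.float64(0.0475)]
1 [np.int64(85), np.float64(0.0601), np.int64(3), np.float64(0.0585)]
2 [np.int64(129), np.float64(0.0599), np.int64(1), np.float64(0.0571)]
3 [np.int64(186), np.float64(0.0602), np.int64(1), np.float64(0.0589)]
4 [np.int64(235), np.float64(0.0604), np.int64(1), np.float64(0.058)]
5 [np.int64(220), np.float64(0.0609), np.int64(0), None]
```

View pics/wl.png

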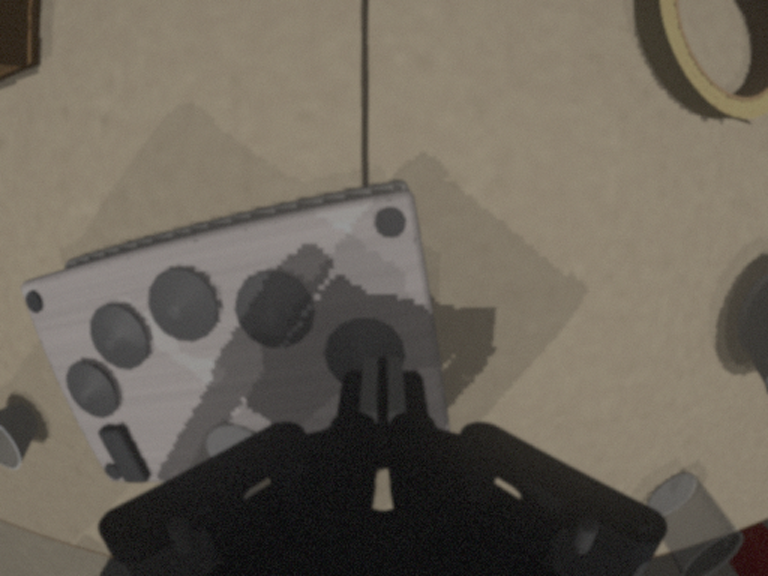

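The fingertips, at (382,385), are still over cap 5 at (365,350). I'll lower a touch there to match the others, then lift clear.

play_rows --rotation '[[0,0,0],[0,0,0],[0,0,0],[0,0,0],[0,0,0],[0,0,0],[0,0,0],[0,0,0],[0,0,0],[0,0,0],[0,0,0],[0,0,0],[0,0,0]]' --xyz '[[0,0,0.04],[0,0,0.04],[0,0,0],[-0.1,0.1,0],[0,0,-0.2],[0,0,-0.5],[0,0,-1],[0,0,-2],[0,0,-3],[0,0,-3],[0,0,-3],[0,0,-2],[0,0,0]]' --gripper '[0,0,0,0,0,0,0,0,0,0,0,0,0]'

```text
time_s: 14.45
tcp_pos: [0.5402, -0.2768, 0.2314]
ee_rot: [1.0, 0.0, 0.003, 0.003]
ft_force: [0.8, 0.0, 1.1]
opening: -0.001
grasp_force: 0.0
```

Run:
```python
from h import *
import runpy; runpy.run_path('caps.py')
a=dict(np.load('w1.npz'));b=dict(np.load('wl.npz'))
# skirt-free cap height: top-2.5mm flat, with refound centres at z>.0525
for im in(a,b):
    P=wpts(im); m=((abs(P[...,0]-.53)<.09)&(abs(P[...,1]+.2)<.11)&(P[...,2]>.0525)&(P[...,2]<.075)).astype(np.uint8)
    n,l,st,c=cv2.connectedComponentsWithStats(m)
    print([(P[l==k].mean(0)[:2].round(4).tolist(),np.percentile(P[l==k][:,2],95).round(4)) for k in range(1,n) if st[k,4]>150])
save('end',b['frame'],1.5)
```

```text
[ 0.53926732 -0.27612489  0.22862422] [-0.48520351 -0.12207912 -0.7429101 ]
bench,plate z [np.float64(-0.0008), np.float64(0.0475)]
1 [np.int64(51), np.float64(0.0599), np.int64(0), None]
2 [np.int64(59), np.float64(0.0599), np.int64(1), np.float64(0.0581)]
3 [np.int64(68), np.float64(0.0601), np.int64(2), np.float64(0.0577)]
4 [np.int64(73), np.float64(0.0602), np.int64(3), np.float64(0.0591)]
5 [np.int64(74), np.float64(0.0595), np.int64(2), np.float64(0.0574)]
[([0.5656, -0.1959], np.float64(0.0645)), ([0.5638, -0.2334], np.float64(0.064)), ([0.5504, -0.1615], np.float64(0.0649)), ([0.5462, -0.2665], np.float64(0.0648)), ([0.5224, -0.1369], np.float64(0.0644)), ([0.4844, -0.1439], np.float64(0.0564))]
[([0.5659, -0.198], np.float64(0.0603)), ([0.565, -0.2348], np.float64(0.0604)), ([0.5511, -0.1635], np.float64(0.0602)), ([0.547, -0.268], np.float64(0.0597)), ([0.5229, -0.139], np.float64(0.0602)), ([0.5038, -0.2135], np.float64(0.0742)), ([0.4845, -0.1453], np.float64(0.0565))]
```

View pics/end.png

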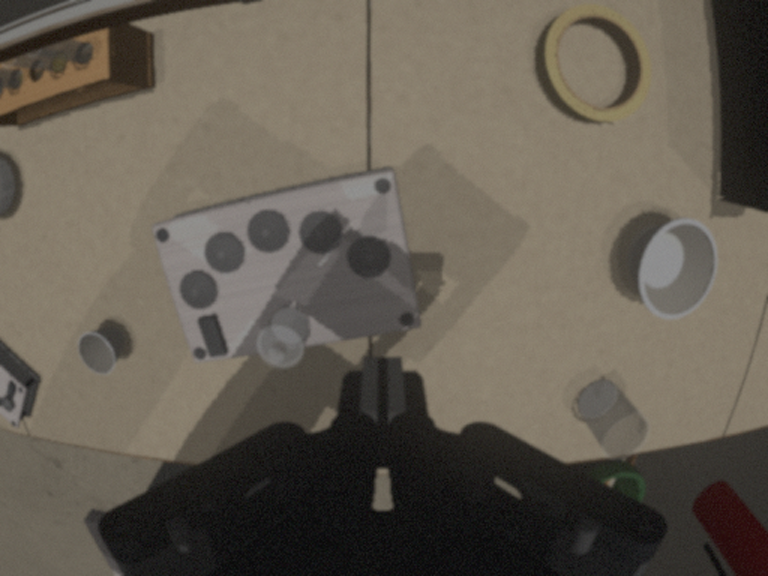

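The wrist view shows all five caps down: their tops have dropped about 4 to 5 mm and now stand around 60 to 61 mm. The bottle at (285,330) and its neighbours are in place, and the hand is clear.

```bash
python3 -c "
from h import *
print(ticket.close_job())"
```

```text
the job is handed in; nothing more can be done
None
```

All five caps were pressed down in order, from the dark-bar end, in one light pass with three brief pauses. Their tops now measure about 60.5 to 61 mm above the bench. The last view showed the rack and bottle in place and the hand lifted clear, and the job was handed in at about 15 s; no verdict was returned.

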